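# Stack and lock a sample tray

## Robot

A 6-joint arm with a two-finger parallel gripper is mounted at the origin on the work surface; the furniture and walls round the work are solid. World frame = base frame: x ahead of the robot, y to its left, z up, the work surface at z = 0. Lengths are in m, angles in rad, forces in N, time in s.
With the tool pointing down it reaches from about 0.325 to 1 m from the base axis. Payload 5.1 kg.
Tool frame: the origin (TCP) lies on the mounting face of the last link; the fingertips stand 173 mm ahead of it and the grasp point (between the pads) lies 155 mm ahead of it; x points along the fingers, z is the direction in which the jaws open and shut, and the axes are right-handed (so a half turn about x gives the same grasp; the last joint's range is limited). The gripper opens to 85 mm and grips with 20 to 120 N. Pads are 22 mm wide; open, the fingers measure 114 mm over their backs; the gripper's body (76 mm by 85 mm) begins 54 mm behind the grasp point. The pads swing forward as they close: fully open they stand 13 mm farther back than shut.
Start: joints at [1.195, 0.124, 1.65, -0, 1.367, -0.083], TCP at [0.188, 0.622, 0.405] pointing down, gripper open.
Joint ranges: [-2.61, 2.61], [-1.02, 2.33], [0.03, 2.71], [-1.35, 4.49], [0.32, 2.68], [-2.91, 2.91]. Speed limits (rad/s): [2.57, 2.57, 3.14, 3.14, 3.14, 3.14].

## Interface

Orientations are given as a unit quaternion [x, y, z, w].
In Python, from bench import r gives the robot as it stands.
- The arm moves only by the shell command python3 -m jog 'ROWS' [OPENING] [FORCE]. ROWS is JSON, a list of rows, each a list of 2 entries, a list of its own where there are three numbers: the shift along the world's x, y, z in cm, then the turn, a rotation vector about the world's x, y, z in degrees. In form: [[[x, y, z], [wx, wy, wz]], ...]. A call has exactly 8 rows; each row is the pose to reach, as a shift and turn from the pose measured when the call began; what a row does not reach only later rows make up. A row lasts 1/8 s, in which the tool goes at most 62.5 mm and 10.7 degrees, less where a joint would pass 70% of its speed; a pose out of reach is approached as far as the arm can. A call with a gripper value outside its range is refused whole. OPENING is the opening, from 0 (shut) to 1 (fully open), set as the call begins (- or left out, the last holds). The fingers move at their own pace and stop on an object; FORCE is the grip in N (left out, the last holds). Time passes only in rows, so rows that repeat a pose let the fingers close, or fill a call up. It gives the time, the measured TCP pose, the force and the opening at its end, in the units of the state.
- r.get_state(): the state, without advancing time (a new reading comes with each control period).
- r.camera(name): name is "side" or "top" or "wrist"; returns a dict with "pixels" (480x640x3 uint8, blue, green, red), "vertical_fov" (degrees; the focal length in pixels is half the picture's height over the tangent of half this angle, whatever the lens; pixels are square), "cx", "cy" (the principal point, pixels), "k1" (the pictures are not rectified: a ray, as slopes to the right and down, at radius r is drawn at 1 + k1 r^2 times it, then the intrinsics apply), "R" (3x3) and "t" (3): a world point X has camera coordinates R X + t; the wrist camera has in their place "T_tool_cam" (4x4, takes a point from camera to tool coordinates, whose origin is the TCP and whose axes are the tool frame's). Camera axes: x right, y down, z forward; pixel columns grow to the right and rows downward; lengths in m; the calibration is good to about 2 mm. A picture is of the moment at which its call begins: read the wrist's pose just before it. There is no depth.
- r.finish_job(): hands the job in, once; it reports no verdict.
The state is a dict: "clock": time; "q": joint angles; "qvel": joint speeds; "tau": joint torques, N m; "tcp_pos": TCP position; "ee_rot": TCP orientation; "force": force on the tool from outside, world axes, zero at the start; "torque": the same for the moment, N m; "opening": finger opening in m.
Only numpy, scipy, OpenCV 4.12 (cv2) and the standard library are available. Lean on these libraries where they do the work, as an engineer would, in place of code of your own. Each camera call takes 0.05 s, during which the arm holds its last target.

## Task

Lift the loose blue tray by its black handle and stack it on the grey tray at the metal station, the tab on its side facing the red bolt, so that all four lugs drop fully home into the sockets of the grey tray; then push the red bolt all the way in over the tab. The grey tray does not lie exactly in the middle of the station, so feel for its raised stop rims and never force anything; keep the two parts in the blue tray and leave the metal coil and the jar where they stand.

Things in the scene. Friction and masses are not known exactly. Their poses are not given: they have to be found in the camera images.
- upper_tray: Loose blue tray, 100 mm (x) by 140 mm (y), about 0.4 kg plus contents. Origin: centre of the plane of its lug ends; underside 8 mm, rim 42 mm above it. Four round lugs under the corners, 10 mm thick, 8 mm long, tips chamfered, at x +-38, y +-58 mm. A blue tab (40 mm wide, 4 mm thick, at floor level) sticks out on the -x side to x = -68 mm. z up.
- tray_handle (a point): Middle of the blue tray's black carry bar, 75 mm above the tray's origin. The bar runs along the tray's y: 12 mm thick in x, 80 mm long, 26 mm high; free space under and beside it. Pinch it across x from above. Axes as the tray's.
- station: Fixed aluminium plate, 175 x 200 x 10 mm, that carries the grey lower tray. Origin at bench level; z up; x points to the stop rim away from the bolt. The grey tray is fixed on it, square to the plate's axes, but its centre lies anywhere within +-8 mm of the origin in x and in y. This offset is not measured: find it by touch (or eye). Gentle forces do not shift it.
- deck_nominal (a point): Point of the station, 55 mm above its origin: the grey tray's top deck level, at its nominal centre. The deck (104 x 144 mm) has four 13 mm square sockets 11 mm deep at x +-38, y +-58 mm from the grey tray's true centre (lug play 1.5 mm each way). Blue tray goes with its x, y along the station's. Its origin stands 55 mm above the station's with lugs on the deck, 47 mm when seated.
- rims_nominal (a point): Point of the station: nominal corner of the two grey stop rims, top level. They rise 16 mm over the deck, along the grey tray's +x side (110 mm long) and +y side (70 mm long), inner faces 51.2 and 71.2 mm from its true centre: 1.2 mm beyond the +x and +y walls of a blue tray centred over the sockets. They shift with the grey tray (up to 8 mm each way).
- bolt_push_nominal (a point): Point of the station: nominal middle of the outer (-x) face of the bolt's red push handle at joint 0. It shifts with the grey tray, so its true place is 134 mm in -x from the origin of the seated blue tray (to 2 mm). The handle is an upright plate, 10 mm thick in x, 44 mm wide in y, 61 to 91 mm above the bench; a bracket lies right under it, top 60 mm above the bench.
- bolt (a joint): Slide bolt on the grey tray, in m: 0 to 0.004 drawn back (start), 0.030 fully in at a hard stop. Push its red handle from the -x side along the station's +x; friction about 2.5 N. Its steel tongue (tip 90 mm in -x from the grey tray's centre at 0) passes 2 mm over the tab of a fully seated blue tray and jams against the tab of one not seated.
- stopper: Red-brown rubber stopper, 36 mm wide, 26 mm high, lying loose in the blue tray (compartment on the tray's +x side). Origin: centre of its underside.
- vent_cap: Small white screw cap with red top, 33 mm wide, 31 mm high, loose in the blue tray beside the stopper. Origin: centre of its underside.
- metal_coil: Wound steel coil, 52 mm wide, 46 mm high, a bystander on the bench. Origin: centre of its underside.
- specimen_jar: Small violet jar with white lid, 48 mm wide, 57 mm high, a bystander on the bench. Origin: centre of its underside.
Mind the look-alikes: they are no part of the job. What is meant by the stopper is not pink, and is the larger of those in its own colour.

How it is judged:
On the way, in this order (a step that is already met when the one before it is completed fails the run):
1. the blue tray is lifted clear of the bench (height (world z) of upper_tray above 0.03 m and angle between upper_tray's own z axis and vertical below 0.3 rad), for 0.2 s.
2. the blue tray sits level with all four lugs fully in the sockets (z of upper_tray in the frame of station between 0.0445 and 0.0495 m and horizontal distance between upper_tray and station below 0.015 m and angle between upper_tray's own z axis and vertical below 0.035 rad and angle between the x axis of upper_tray and the x axis of station, either way round below 0.06 rad), for 0.2 s.
3. the bolt is pushed in over the tab (value of joint bolt above 0.026 m), for 0.2 s.
At the end, for the whole second after the job is handed in: The blue tray sits in the grey tray's sockets: origin 44.5 to 49.5 mm above the station's, within 15 mm of it sideways, level within 2 degrees, turned no more than 3.4 degrees from the station; the bolt is in by more than 26 mm; stopper and cap are still inside the blue tray; all at rest (all of step 2 and value of joint bolt above 0.026 m and linear speed of upper_tray below 0.02 m/s and x of stopper in the frame of upper_tray between -0.048 and 0.048 m and y of stopper in the frame of upper_tray between -0.068 and 0.068 m and z of stopper in the frame of upper_tray between 0 and 0.045 m and x of vent_cap in the frame of upper_tray between -0.048 and 0.048 m and y of vent_cap in the frame of upper_tray between -0.068 and 0.068 m and z of vent_cap in the frame of upper_tray between 0 and 0.045 m); the robot touches nothing.
It fails at once if the blue tray is pressed against the grey tray, the bolt or the plate with more than 40 N (forcing instead of feeling) (contact force between upper_tray and station above 40 N).
It fails at once if the robot presses the station or its bolt with more than 40 N (contact force between the fingers and station above 40 N).
It fails at once if the metal coil or the jar is knocked more than 30 mm from its place (distance of any of metal_coil, specimen_jar from where it was at the start of the episode above 0.03 m).
It also fails if it takes over 54 s, if anything falls off the work surface, if the arm or the gripper's body presses on something with over 40 N, if the wrist force passes 120 N, or if a joint passes its speed limit or range.

## Working session

There is one attempt and no reset: what is moved stays moved. The work goes in short steps, Python scripts to look and compute and a shell command to move; the robot and the scene stay as the last step left them, time stands still between calls to the robot, and variables do not carry over. Pictures are saved under pics/ and viewed, and the job is handed in when it is done.

```bash
ls; mkdir -p pics
python3 - <<'E'
from bench import r
import cv2,json
s=r.get_state()
print({k:(v if not hasattr(v,'tolist') else v.tolist()) for k,v in s.items()})
for n in ("top","side","wrist"):
    c=r.camera(n); cv2.imwrite(f"pics/{n}0.png",c["pixels"])
    print(n,{k:(v.tolist() if hasattr(v,'tolist') else v) for k,v in c.items() if k!="pixels"})
E
```

```text
pics
{'clock': 0.0, 'q': [1.195390808878717, 0.12453892519807236, 1.6516716844632866, 2.8594359001020535e-05, 1.3675042169159788, -0.08259063196176583], 'qvel': [-0.000256950001731559, 0.0001005643761530894, 0.0008777434580130152, 0.0008645647307388047, 0.0015252517409170528, 0.001321386485593076], 'tau': [-0.00042425805077073164, -42.36317038536072, -36.54403209686279, -0.00013199264230934205, 0.0074980087811127305, 8.794581276561075e-06], 'tcp_pos': [0.1875510064690466, 0.6220993612389405, 0.40343211301771703], 'ee_rot': [-0.42209426921329524, 0.5682365194806219, 0.4213185640413265, 0.5669518087280413], 'force': [-0.016383815197854132, 0.6920771723746271, -0.2089725263803193], 'torque': [0.036574107395772285, 0.026499761596404225, 0.009778062692530136], 'opening': 0.08507078549603665}
top {'vertical_fov': 43.555624200685834, 'cx': 319.6161659417886, 'cy': 231.81331222060209, 'k1': -0.0007535142221565942, 'R': [[-0.005783274973563993, -0.9993558071257667, -0.03541926727909184], [-0.9909795048957286, 0.010470003624448755, -0.13360389178733192], [0.13388866496906002, 0.034327099908259
[... 227 characters left out ...]
9988830628654736, -0.046811644851246496, 0.006426245156433716], [-0.011833763663872893, -0.37951111128610565, -0.9251114951441975], [0.04574482219921094, 0.9240021570952667, -0.3796411791748317]], 't': [-0.5296752553650569, 0.04552947468525573, 1.0005497515945805]}
wrist {'vertical_fov': 67.73341977914036, 'cx': 320.8412677970697, 'cy': 240.42251417727968, 'k1': -0.020127047385827688, 'T_tool_cam': [[1.6587105390860104e-05, -0.3175501299852575, 0.9482414854198339, 0.030979637215451605], [-0.0006180810608504602, -0.9482413076802455, -0.31755005965148064, 0.08305286138543602], [0.9999998088503165, -0.0005808228669445942, -0.00021200029972098368, -0.00037353089590763666], [0.0, 0.0, 0.0, 1.0]]}
```

View pics/top0.png

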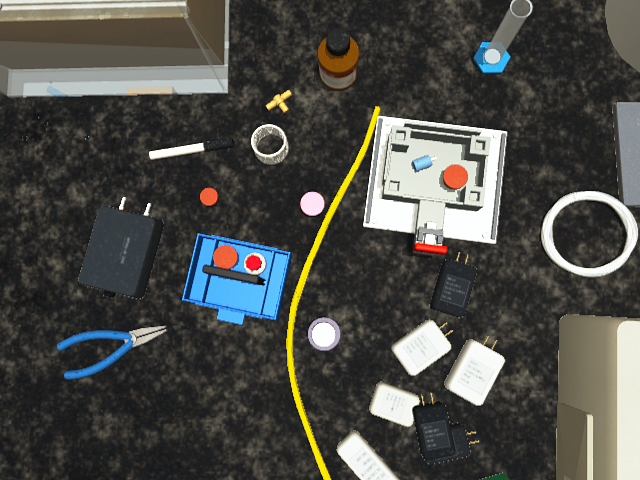

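View pics/side0.png

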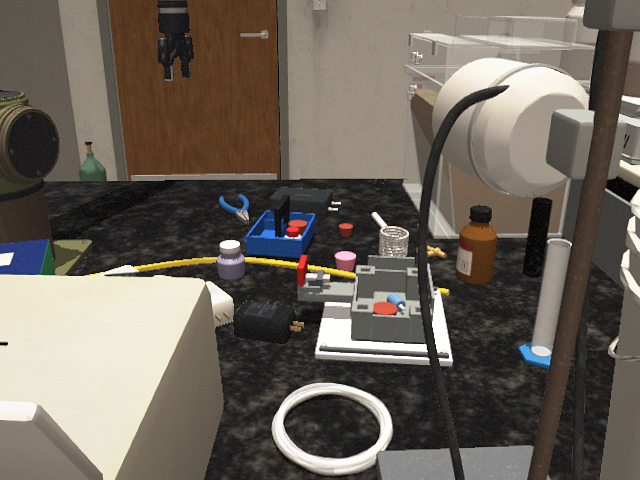

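View pics/wrist0.png

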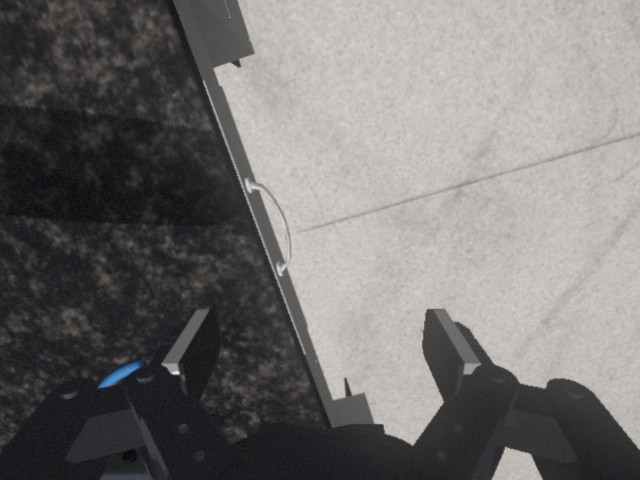

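```bash
python3 - <<'E'
import cv2
im=cv2.imread("pics/top0.png")
cv2.imwrite("pics/c1.png",cv2.resize(im[220:335,170:310],None,fx=5.5,fy=5.2,interpolation=cv2.INTER_CUBIC))
cv2.imwrite("pics/c2.png",cv2.resize(im[105:260,355:515],None,fx=5,fy=3.8709677,interpolation=cv2.INTER_CUBIC))
E
cat > h.py <<'E'
import numpy as np,cv2
from scipy.spatial.transform import Rotation as Rot
CAM={}
def K(c):
    f=240/np.tan(np.radians(c["vertical_fov"]/2)); return f
def ray(c,u,v):
    f=K(c); d=np.array([(u-c["cx"])/f,(v-c["cy"])/f]); s=d.copy()
    for _ in range(20): s=d/(1+c["k1"]*(s@s))
    return np.array([s[0],s[1],1.])
def onz(c,u,v,z):
    R=np.array(c["R"]);t=np.array(c["t"]); o=-R.T@t; d=R.T@ray(c,u,v)
    return o+d*(z-o[2])/d[2]
def proj(c,X):
    R=np.array(c["R"]);t=np.array(c["t"]); p=np.atleast_2d(X)@R.T+t
    s=p[:,:2]/p[:,2:]; s=s*(1+c["k1"]*(s**2).sum(1,keepdims=True))
    return s*K(c)+[c["cx"],c["cy"]]
def wristcam(c,st):
    c=dict(c); T=np.array(c["T_tool_cam"]); Rt=Rot.from_quat(st["ee_rot"]).as_matrix()
    Rw=Rt@T[:3,:3]; o=Rt@T[:3,3]+st["tcp_pos"]
    c["R"]=Rw.T; c["t"]=-Rw.T@o; return c
top=dict(vertical_fov=43.555624200685834,cx=319.6161659417886,cy=231.81331222060209,k1=-0.0007535142221565942,R=[[-0.005783274973563993,-0.9993558071257667,-0.03541926727909184],[-0.9909795048957286,0.010470003624448755,-0.13360389178733192],[0.13388866496906002,0.034327099908259516,-0.9904016738700978]],t=[-0.025847916521696886,0.5230800486976888,0.8489160839975245])
side=dict(vertical_fov=44.3838317807751,cx=322.2571756589101,cy=242.01514231464907,k1=-0.059849045652294035,R=[[0.9988830628654736,-0.046811644851246496,0.006426245156433716],[-0.011833763663872893,-0.37951111128610565,-0.9251114951441975],[0.04574482219921094,0.9240021570952667,-0.3796411791748317]],t=[-0.5296752553650569,0.04552947468525573,1.0005497515945805])
E
```

```text
(no output)
```

View pics/c1.png

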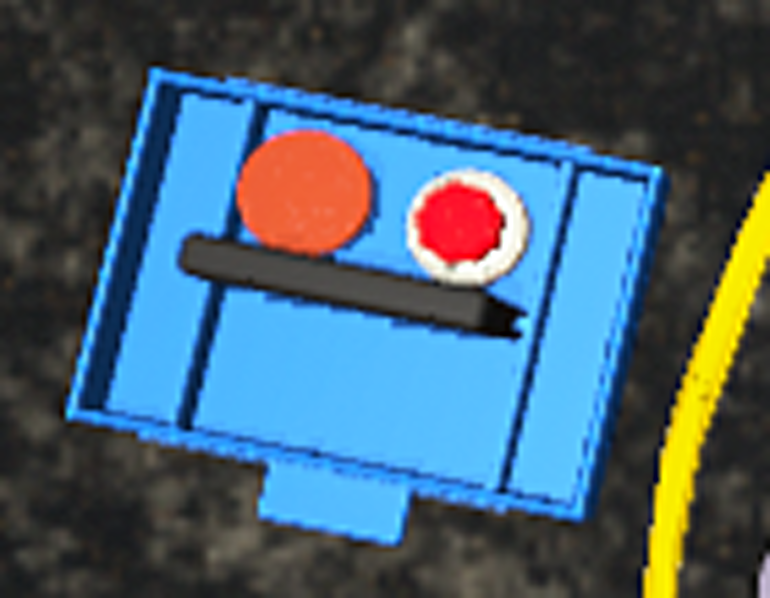

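View pics/c2.png

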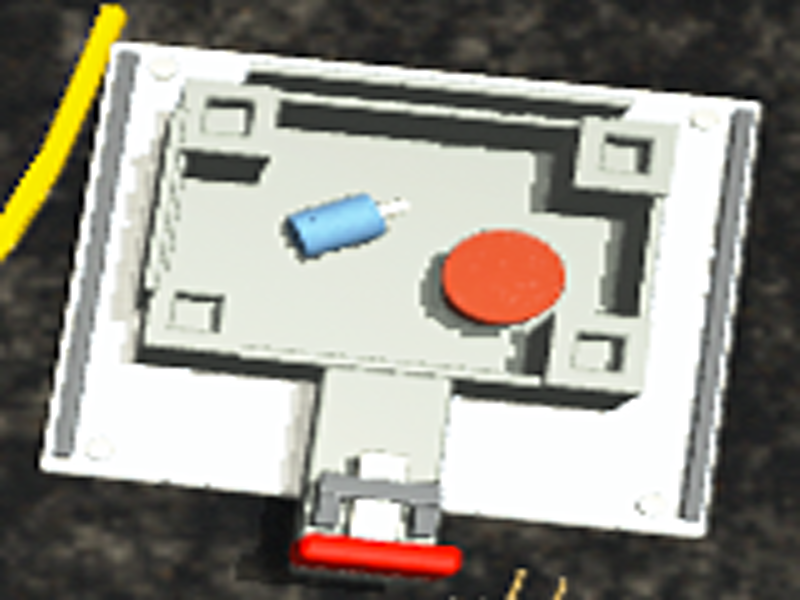

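```bash
cat >> h.py <<'E'
def fit(c,uv,P,p0=(.5,0,0)):
    from scipy.optimize import least_squares
    uv=np.array(uv,float);P=np.array(P,float)
    def X(p):
        a=p[2];Rz=np.array([[np.cos(a),-np.sin(a)],[np.sin(a),np.cos(a)]])
        return np.c_[P[:,:2]@Rz.T+p[:2],P[:,2]]
    s=least_squares(lambda p:(proj(c,X(p))-uv).ravel(),p0)
    return s.x, s.fun.reshape(-1,2)
E
python3 - <<'E'
from h import *
np.set_printoptions(precision=4,suppress=True)
S=lambda L:[(a/5+355,b/3.871+105) for a,b in L]
b=[(a/5.5+170,v/5.2+220) for a,v in [(155,70),(663,170),(583,518),(68,415)]]
p,e=fit(top,b,[(.05,.07,.042),(.05,-.07,.042),(-.05,-.07,.042),(-.05,.07,.042)]);print("tray",p,np.degrees(p[2]),e.round(1).tolist())
bt=p
Rz=Rot.from_euler('z',p[2]).as_matrix()
for y in(-.04,.04): 
    print("bar end px crop",(proj(top,Rz@[0,y,.088]+[p[0],p[1],0])[0]-[170,220])*[5.5,5.2])
p,e=fit(top,S([(112,42),(760,102),(705,537),(42,468)]),[(.0875,.1,.01),(.0875,-.1,.01),(-.0875,-.1,.01),(-.0875,.1,.01)]);print("station",p,np.degrees(p[2]),e.round(1).tolist())
st=p
p,e=fit(top,S([(228,118),(627,155),(598,352),(195,312)]),[(.038,.058,.055),(.038,-.058,.055),(-.038,-.058,.055),(-.038,.058,.055)]);print("sock",p,np.degrees(p[2]),e.round(1).tolist())
d=p-st; a=st[2]; print("offset in station mm",1e3*np.array([np.cos(a)*d[0]+np.sin(a)*d[1],-np.sin(a)*d[0]+np.cos(a)*d[1]]))
E
```

```text
tray [ 0.4583  0.0906 -0.2129] -12.199736874201765 [[-0.2, -0.4], [0.4, -0.5], [0.2, 0.6], [-0.3, 0.3]]
bar end px crop [489.9905 312.0378]
bar end px crop [180.0567 250.4751]
station [ 0.6062 -0.2062 -0.1423] -8.153117753231697 [[-0.1, -0.4], [0.4, -0.2], [0.1, 0.1], [-0.4, 0.5]]
sock [ 0.6154 -0.2019 -0.1446] -8.283710423715876 [[-0.1, -0.3], [-0.2, 0.0], [0.1, 0.2], [0.2, 0.1]]
offset in station mm [8.5566 5.6103]
```

```bash
cat >> h.py <<'E'
def plan(st,pos,yaw,sgn=None):
    Rc=Rot.from_quat(st["ee_rot"])
    for s in (1,-1):
        z=np.array([np.cos(yaw),np.sin(yaw),0])*s; x=np.array([0,0,-1.]); y=np.cross(z,x)
        Rd=Rot.from_matrix(np.c_[x,y,z])
        print(s,"shift cm",(100*(np.array(pos)-st["tcp_pos"])).round(2),"turn deg",np.degrees((Rd*Rc.inv()).as_rotvec()).round(2))
E
python3 - <<'E'
from h import *
from bench import r
plan(r.get_state(),[.4583,.0906,.232],-.2129)
E
```

```text
1 shift cm [ 27.07 -53.15 -17.17] turn deg [ 4.000e-02 -9.000e-02 -8.542e+01]
-1 shift cm [ 27.07 -53.15 -17.17] turn deg [1.000e-01 5.000e-02 9.458e+01]
```

```bash
python3 -m jog '[[[2.5,-5,-0.5],[0,0,-10]],[[5,-10,-1],[0,0,-20]],[[7.5,-15,-1.5],[0,0,-30]],[[10,-20,-2],[0,0,-40]],[[12.5,-25,-2.5],[0,0,-50]],[[15,-30,-3],[0,0,-60]],[[17.5,-35,-3.5],[0,0,-70]],[[20,-40,-4],[0,0,-80]]]' 1 60
python3 - <<'E'
from h import *
from bench import r
plan(r.get_state(),[.4583,.0906,.232],-.2129)
E
```

```text
clock: 1.15
tcp_pos: [0.3878, 0.2204, 0.3635]
ee_rot: [0.044, 0.706, -0.044, 0.705]
force: [0.5, -0.0, 0.0]
opening: 0.0856
1 shift cm [  7.05 -12.98 -13.15] turn deg [-0.03 -0.07 -5.11]
-1 shift cm [  7.05 -12.98 -13.15] turn deg [ 1.0000e-01 -5.0000e-02  1.7489e+02]
```

Move above the tray (z≈0.30) and look with the wrist camera.

```bash
python3 -m jog '[[[2,-4,-1],[0,0,-2]],[[4,-8,-3],[0,0,-4]],[[6,-11.5,-5],[0,0,-5.1]],[[7.05,-13,-6],[0,0,-5.1]],[[7.05,-13,-6],[0,0,-5.1]],[[7.05,-13,-6],[0,0,-5.1]],[[7.05,-13,-6],[0,0,-5.1]],[[7.05,-13,-6],[0,0,-5.1]]]'
python3 - <<'E'
from h import *
from bench import r
s=r.get_state()
plan(s,[.4583,.0906,.232],-.2129)
c=r.camera("wrist"); cv2.imwrite("pics/w1.png",c["pixels"])
w=wristcam(c,s)
Rz=Rot.from_euler('z',-.2129).as_matrix()
for P in [(0,.04,.088),(0,-.04,.088),(0.006,.04,.088),(.006,-.04,.088),(.05,.07,.042),(.05,-.07,.042),(-.05,-.07,.042),(-.05,.07,.042)]:
    print(P,proj(w,Rz@P+[.4583,.0906,0]).round(0))
E
```

```text
clock: 2.15
tcp_pos: [0.4582, 0.0912, 0.3041]
ee_rot: [0.075, 0.703, -0.074, 0.703]
force: [-0.4, -0.6, 0.9]
opening: 0.0855
1 shift cm [ 0.01 -0.06 -7.21] turn deg [-0.04 -0.01 -0.09]
-1 shift cm [ 0.01 -0.06 -7.21] turn deg [ 1.0000e-02 -7.0000e-02  1.7991e+02]
(0, 0.04, 0.088) [[324. 205.]]
(0, -0.04, 0.088) [[324. 335.]]
(0.006, 0.04, 0.088) [[336. 205.]]
(0.006, -0.04, 0.088) [[334. 335.]]
(0.05, 0.07, 0.042) [[404. 142.]]
(0.05, -0.07, 0.042) [[390. 335.]]
(-0.05, -0.07, 0.042) [[256. 335.]]
(-0.05, 0.07, 0.042) [[244. 141.]]
```

View pics/w1.png

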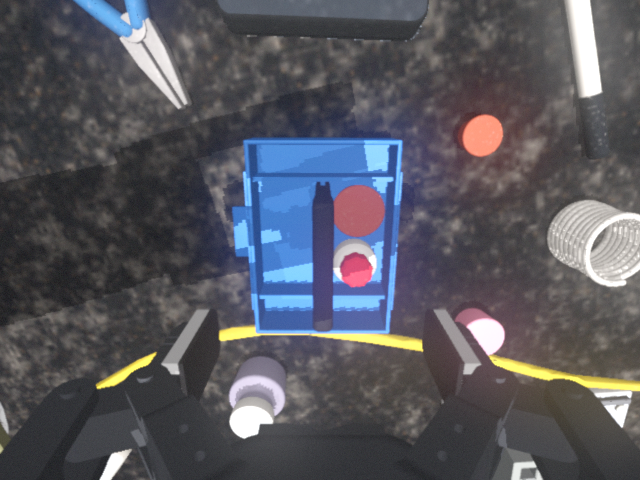

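```bash
python3 -m jog '[[[0,0,-2],[0,0,0]],[[0,0,-4],[0,0,0]],[[0,0,-6],[0,0,0]],[[0,0,-7.2],[0,0,0]],[[0,0,-7.2],[0,0,0]],[[0,0,-7.2],[0,0,0]],[[0,0,-7.2],[0,0,0]],[[0,0,-7.2],[0,0,0]]]' 1 60
python3 -m jog '[[[0,0,0],[0,0,0]],[[0,0,0],[0,0,0]],[[0,0,0],[0,0,0]],[[0,0,0],[0,0,0]],[[0,0,0],[0,0,0]],[[0,0,0],[0,0,0]],[[0,0,0],[0,0,0]],[[0,0,0],[0,0,0]]]' 0 70
```

```text
clock: 3.2
tcp_pos: [0.4585, 0.091, 0.2326]
ee_rot: [0.075, 0.703, -0.074, 0.703]
force: [0.3, -0.2, -0.7]
opening: 0.0856
clock: 4.2
tcp_pos: [0.4586, 0.091, 0.2327]
ee_rot: [0.075, 0.703, -0.074, 0.704]
force: [1.4, -0.4, 0.1]
opening: 0.0109
```

```bash
python3 -m jog '[[[0,0,0.5],[0,0,0]],[[0,0,2],[0,0,0]],[[0,0,4],[0,0,0]],[[0,0,6],[0,0,0]],[[0,0,8],[0,0,0]],[[0,0,9.5],[0,0,0]],[[0,0,10],[0,0,0]],[[0,0,10],[0,0,0]]]'
python3 - <<'E'
from h import *
from bench import r
s=r.get_state();print(s["force"],s["torque"])
c=r.camera("wrist"); cv2.imwrite("pics/w2.png",c["pixels"])
c=r.camera("side"); cv2.imwrite("pics/s2.png",c["pixels"][120:320,180:440].repeat(2,0).repeat(2,1))
E
```

```text
clock: 5.2
tcp_pos: [0.4584, 0.091, 0.3326]
ee_rot: [0.075, 0.703, -0.074, 0.704]
force: [-0.7, 0.2, -5.3]
opening: 0.0107
[-0.74291566  0.19647738 -5.31526771] [ 0.00623202  0.06091439 -0.04337255]
```

View pics/w2.png

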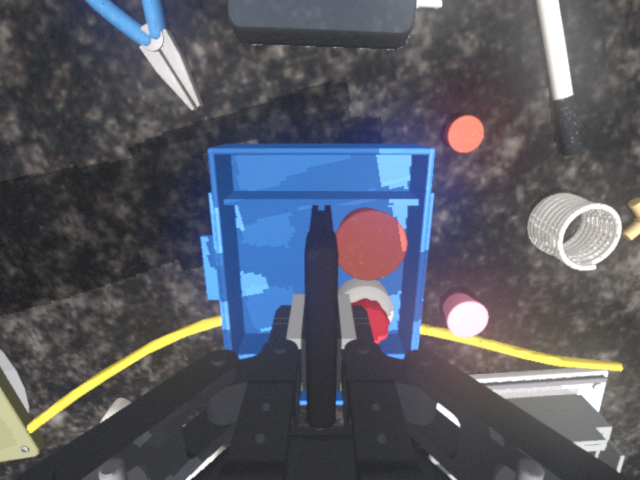

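View pics/s2.png

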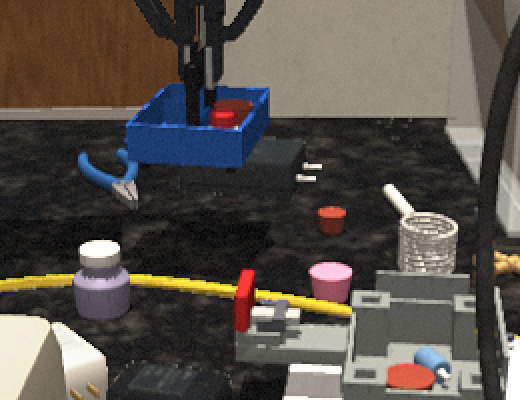

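Run:
```python
from h import *
from bench import r
import copy
np.set_printoptions(precision=4,suppress=True)
s=r.get_state(); T=np.array([[1.6587105390860104e-05,-0.3175501299852575,0.9482414854198339,0.030979637215451605],[-0.0006180810608504602,-0.9482413076802455,-0.31755005965148064,0.08305286138543602],[0.9999998088503165,-0.0005808228669445942,-0.00021200029972098368,-0.00037353089590763666],[0,0,0,1]])
w=wristcam(dict(vertical_fov=67.73341977914036,cx=320.8412677970697,cy=240.42251417727968,k1=-0.020127047385827688,T_tool_cam=T),s)
z=s["tcp_pos"][2]-.2327+.042
print(fit(w,[(209,148),(435,148),(418,358),(222,358)],[(-.05,.07,z),(.05,.07,z),(.05,-.07,z),(-.05,-.07,z)],(.45,.09,-.2)),s["tcp_pos"])
plan(s,[.615,-.2015,.3326],-.1440)
```

```text
(array([ 0.46  ,  0.1016, -0.2174]), array([[ -4.1673, -21.6136],
       [  3.7226, -20.3448],
       [ -7.2546,  35.3763],
       [  7.7919,  34.5311]])) [0.4582 0.091  0.3317]
1 shift cm [ 15.68 -29.25   0.09] turn deg [-0.04 -0.03  3.87]
-1 shift cm [ 15.68 -29.25   0.09] turn deg [  -0.05    0.06 -176.13]
```

```bash
python3 - <<'E'
from h import *
import cv2
im=cv2.imread("pics/w2.png"); cv2.imwrite("pics/w2c.png",cv2.resize(im[130:430,190:450],None,fx=2,fy=2,interpolation=cv2.INTER_CUBIC))
E
python3 -m jog '[[[2,-3.5,2],[0,0,0]],[[4,-8,4],[0,0,1]],[[6.5,-12.5,4],[0,0,2]],[[9,-17,4],[0,0,3]],[[11.5,-21.5,4],[0,0,3.9]],[[14,-26,4],[0,0,3.9]],[[15.25,-29,4],[0,0,3.9]],[[15.25,-29.55,4],[0,0,3.9]]]'
```

```text
clock: 6.3
tcp_pos: [0.6111, -0.2065, 0.3698]
ee_rot: [0.052, 0.706, -0.051, 0.704]
force: [0.5, 1.5, -5.6]
opening: 0.0107
```

View pics/w2c.png

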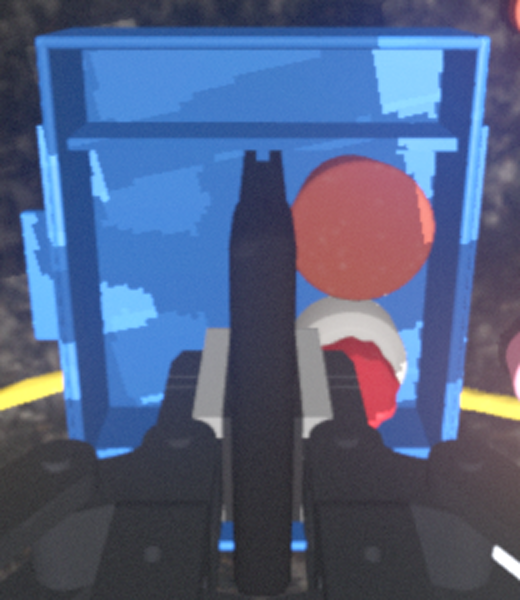

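Run:
```python
from h import *
from bench import r
np.set_printoptions(precision=4,suppress=True)
s=r.get_state(); print(s["tcp_pos"],s["force"],s["torque"])
sh=dict(s); 
# tool canonical: yaw psi=0
z=np.array([1.,0,0]);x=np.array([0,0,-1.]);y=np.cross(z,x)
sh["ee_rot"]=Rot.from_matrix(np.c_[x,y,z]).as_quat(); sh["tcp_pos"]=np.array([0,0,.2327])
c=r.camera("wrist"); w=wristcam(c,sh); cv2.imwrite("pics/w3.png",c["pixels"])
z=.042
from scipy.optimize import least_squares
print(fit(w,[(210,149),(434,149)],[(-.05,.07,z),(.05,.07,z)],(0,0,0)))
print(proj(w,[[0,-.07,.042],[0,.04,.088],[0,-.04,.088],[-.05,.07,.042],[.05,.07,.042]]))
# tool yaw and tilt
M=Rot.from_quat(s["ee_rot"]).as_matrix(); print("yaw",np.degrees(np.arctan2(M[1,2],M[0,2])),M[:,0])
c=r.camera("top"); cv2.imwrite("pics/t3.png",cv2.resize(c["pixels"][90:270,340:540],None,fx=4,fy=3.3,interpolation=cv2.INTER_CUBIC))
```

```text
[ 0.6111 -0.2065  0.3698] [ 0.4559  1.4683 -5.6493] [ 0.0749 -0.0448 -0.0083]
(array([-0.0009, -0.0001, -0.0006]), array([[-2.8533,  0.2713],
       [ 2.8531,  0.2766]]))
[[323.4817 406.2391]
 [324.9796 250.1046]
 [324.3614 432.5063]
 [209.1672 149.0729]
 [438.9238 148.9527]]
yaw -8.353065764057613 [-0.0031  0.0014 -1.    ]
```

View pics/w3.png

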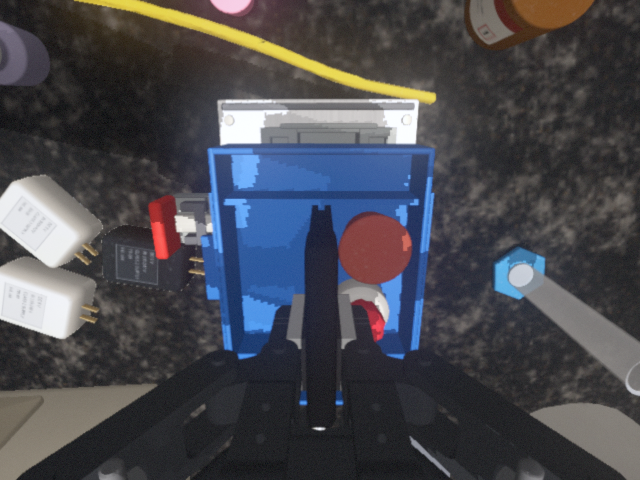

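View pics/t3.png

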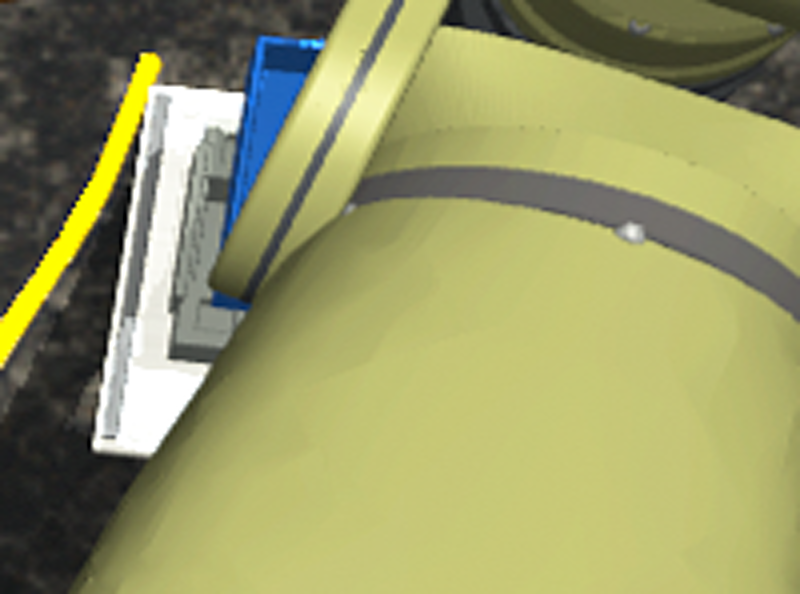

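```bash
python3 -m jog '[[[0,0,-1.5],[0,0,0]],[[0,0,-3.5],[0,0,0]],[[0,0,-5.5],[0,0,0]],[[0,0,-6.5],[0,0,0]],[[0,0,-7],[0,0,0]],[[0,0,-7],[0,0,0]],[[0,0,-7],[0,0,0]],[[0,0,-7],[0,0,0]]]'
```

```text
clock: 7.4
tcp_pos: [0.6107, -0.205, 0.3011]
ee_rot: [0.052, 0.706, -0.051, 0.705]
force: [0.5, 0.5, -4.6]
opening: 0.0107
```

```bash
python3 -m jog '[[[0,0,-0.4],[0,0,0]],[[0,0,-0.8],[0,0,0]],[[0,0,-1.0],[0,0,0]],[[0,0,-1.1],[0,0,0]],[[0,0,-1.15],[0,0,0]],[[0,0,-1.15],[0,0,0]],[[0,0,-1.15],[0,0,0]],[[0,0,-1.15],[0,0,0]]]'
```

```text
clock: 8.4
tcp_pos: [0.6108, -0.205, 0.2897]
ee_rot: [0.051, 0.706, -0.051, 0.705]
force: [-0.1, 0.3, -5.6]
opening: 0.0109
```

```bash
python3 -m jog '[[[0.1,-0.014,0],[0,0,0]],[[0.2,-0.028,0],[0,0,0]],[[0.3,-0.043,0],[0,0,0]],[[0.3,-0.043,0],[0,0,0]],[[0.3,-0.043,0],[0,0,0]],[[0.3,-0.043,0],[0,0,0]],[[0.3,-0.043,0],[0,0,0]],[[0.3,-0.043,0],[0,0,0]]]'
```

```text
clock: 9.4
tcp_pos: [0.6137, -0.2055, 0.2897]
ee_rot: [0.051, 0.706, -0.051, 0.705]
force: [-0.2, -0.1, -6.1]
opening: 0.0108
```

```bash
python3 -m jog '[[[0.05,-0.007,0],[0,0,0]],[[0.1,-0.014,0],[0,0,0]],[[0.1,-0.014,0],[0,0,0]],[[0.1,-0.014,0],[0,0,0]],[[0.1,-0.014,0],[0,0,0]],[[0.1,-0.014,0],[0,0,0]],[[0.1,-0.014,0],[0,0,0]],[[0.1,-0.014,0],[0,0,0]]]'
```

```text
clock: 10.4
tcp_pos: [0.6147, -0.2057, 0.2897]
ee_rot: [0.052, 0.706, -0.051, 0.705]
force: [-0.4, -0.0, -5.2]
opening: 0.0112
```

```bash
python3 -m jog '[[[0.05,-0.007,0],[0,0,0]],[[0.1,-0.014,0],[0,0,0]],[[0.1,-0.014,0],[0,0,0]],[[0.1,-0.014,0],[0,0,0]],[[0.1,-0.014,0],[0,0,0]],[[0.1,-0.014,0],[0,0,0]],[[0.1,-0.014,0],[0,0,0]],[[0.1,-0.014,0],[0,0,0]]]'
```

```text
clock: 11.4
tcp_pos: [0.6157, -0.2058, 0.2897]
ee_rot: [0.052, 0.706, -0.051, 0.705]
force: [-0.5, 0.0, -5.2]
opening: 0.0109
```

```bash
python3 -m jog '[[[0.05,-0.007,0],[0,0,0]],[[0.1,-0.014,0],[0,0,0]],[[0.1,-0.014,0],[0,0,0]],[[0.1,-0.014,0],[0,0,0]],[[0.1,-0.014,0],[0,0,0]],[[0.1,-0.014,0],[0,0,0]],[[0.1,-0.014,0],[0,0,0]],[[0.1,-0.014,0],[0,0,0]]]'
```

```text
clock: 12.4
tcp_pos: [0.6167, -0.2059, 0.2896]
ee_rot: [0.051, 0.706, -0.051, 0.705]
force: [-0.2, 0.4, -5.7]
opening: 0.0106
```

```bash
python3 -m jog '[[[0.05,-0.007,0],[0,0,0]],[[0.1,-0.014,0],[0,0,0]],[[0.1,-0.014,0],[0,0,0]],[[0.1,-0.014,0],[0,0,0]],[[0.1,-0.014,0],[0,0,0]],[[0.1,-0.014,0],[0,0,0]],[[0.1,-0.014,0],[0,0,0]],[[0.1,-0.014,0],[0,0,0]]]'
```

```text
clock: 13.4
tcp_pos: [0.6176, -0.2061, 0.2896]
ee_rot: [0.052, 0.706, -0.051, 0.704]
force: [-3.0, -0.0, -4.5]
opening: 0.0108
```

```bash
python3 -m jog '[[[-0.15,0.02,0],[0,0,0]],[[-0.13,0.12,0],[0,0,0]],[[-0.11,0.25,0],[0,0,0]],[[-0.09,0.38,0],[0,0,0]],[[-0.09,0.415,0],[0,0,0]],[[-0.09,0.415,0],[0,0,0]],[[-0.09,0.415,0],[0,0,0]],[[-0.09,0.415,0],[0,0,0]]]'
```

```text
clock: 14.4
tcp_pos: [0.6167, -0.2019, 0.2896]
ee_rot: [0.052, 0.706, -0.051, 0.704]
force: [0.1, -0.6, -5.1]
opening: 0.0111
```

```bash
python3 -m jog '[[[0.007,0.05,0],[0,0,0]],[[0.014,0.1,0],[0,0,0]],[[0.014,0.1,0],[0,0,0]],[[0.014,0.1,0],[0,0,0]],[[0.014,0.1,0],[0,0,0]],[[0.014,0.1,0],[0,0,0]],[[0.014,0.1,0],[0,0,0]],[[0.014,0.1,0],[0,0,0]]]'
```

```text
clock: 15.4
tcp_pos: [0.6168, -0.2012, 0.2898]
ee_rot: [0.051, 0.706, -0.051, 0.705]
force: [-0.6, -5.1, -3.8]
opening: 0.0107
```

```bash
python3 -m jog '[[[-0.02,-0.14,0],[0,0,0]],[[-0.02,-0.14,0],[0,0,0]],[[-0.02,-0.14,-0.1],[0,0,0]],[[-0.02,-0.14,-0.2],[0,0,0]],[[-0.02,-0.14,-0.3],[0,0,0]],[[-0.02,-0.14,-0.33],[0,0,0]],[[-0.02,-0.14,-0.33],[0,0,0]],[[-0.02,-0.14,-0.33],[0,0,0]]]'
```

```text
clock: 16.4
tcp_pos: [0.6167, -0.2026, 0.2866]
ee_rot: [0.051, 0.706, -0.051, 0.705]
force: [-0.2, -0.1, -6.2]
opening: 0.0108
```

No upward reaction below deck level, so the lugs are entering. Continue slowly.

```bash
python3 -m jog '[[[0,0,-0.1],[0,0,0]],[[0,0,-0.2],[0,0,0]],[[0,0,-0.25],[0,0,0]],[[0,0,-0.3],[0,0,0]],[[0,0,-0.3],[0,0,0]],[[0,0,-0.3],[0,0,0]],[[0,0,-0.3],[0,0,0]],[[0,0,-0.3],[0,0,0]]]'
```

```text
clock: 17.4
tcp_pos: [0.6167, -0.2026, 0.2836]
ee_rot: [0.051, 0.706, -0.051, 0.705]
force: [0.5, -0.5, -5.8]
opening: 0.0111
```

```bash
python3 -m jog '[[[0,0,-0.1],[0,0,0]],[[0,0,-0.2],[0,0,0]],[[0,0,-0.25],[0,0,0]],[[0,0,-0.3],[0,0,0]],[[0,0,-0.33],[0,0,0]],[[0,0,-0.33],[0,0,0]],[[0,0,-0.33],[0,0,0]],[[0,0,-0.33],[0,0,0]]]'
```

```text
clock: 18.4
tcp_pos: [0.6167, -0.2026, 0.2804]
ee_rot: [0.051, 0.706, -0.051, 0.705]
force: [0.6, -0.8, -6.2]
opening: 0.0112
```

```bash
python3 -m jog '[[[0,0,-0.05],[0,0,0]],[[0,0,-0.1],[0,0,0]],[[0,0,-0.12],[0,0,0]],[[0,0,-0.12],[0,0,0]],[[0,0,-0.12],[0,0,0]],[[0,0,-0.12],[0,0,0]],[[0,0,-0.12],[0,0,0]],[[0,0,-0.12],[0,0,0]]]'
python3 - <<'E'
from bench import r
import cv2
c=r.camera("side"); cv2.imwrite("pics/s4.png",cv2.resize(c["pixels"][180:380,270:480],None,fx=3,fy=3,interpolation=cv2.INTER_CUBIC))
E
```

```text
clock: 19.4
tcp_pos: [0.6168, -0.2027, 0.2797]
ee_rot: [0.051, 0.706, -0.051, 0.705]
force: [-3.5, 0.9, 1.4]
opening: 0.0109
```

View pics/s4.png

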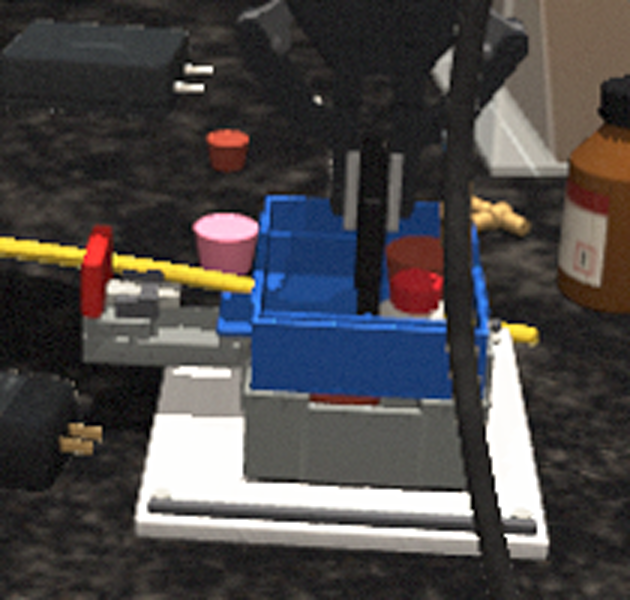

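```bash
python3 -m jog '[[[0,0,0],[0,0,0]],[[0,0,0],[0,0,0]],[[0,0,0],[0,0,0]],[[0,0,0],[0,0,0]],[[0,0,0.5],[0,0,0]],[[0,0,2],[0,0,0]],[[0,0,4],[0,0,0]],[[0,0,6],[0,0,0]]]' 0.6 40
python3 - <<'E'
from bench import r
import cv2
from h import *
s=r.get_state(); print(s["opening"],s["tcp_pos"],s["force"])
c=r.camera("side"); cv2.imwrite("pics/s5.png",cv2.resize(c["pixels"][180:380,270:480],None,fx=3,fy=3,interpolation=cv2.INTER_CUBIC))
c=r.camera("wrist"); cv2.imwrite("pics/w5.png",c["pixels"])
# predicted rim corners in side
o=np.array([.6163,-.2026,.047]); Rz=Rot.from_euler('z',np.radians(-8.3)).as_matrix()
for zz in (.042,.008):
  for P in [(-.05,-.07,zz),(.05,-.07,zz),(-.05,.07,zz)]: print(P,((proj(side,Rz@P+o)-[270,180])*3).round(0))
print(w:=None)
E
```

```text
clock: 20.45
tcp_pos: [0.617, -0.2027, 0.3422]
ee_rot: [0.051, 0.705, -0.051, 0.705]
force: [0.2, -0.9, 0.3]
opening: 0.0514
0.05143556002862856 [ 0.61696338 -0.20274951  0.34216924] [ 0.17334929 -0.92021994  0.27712707]
(-0.05, -0.07, 0.042) [[250. 321.]]
(0.05, -0.07, 0.042) [[488. 332.]]
(-0.05, 0.07, 0.042) [[264. 195.]]
(-0.05, -0.07, 0.008) [[248. 391.]]
(0.05, -0.07, 0.008) [[481. 403.]]
(-0.05, 0.07, 0.008) [[262. 257.]]
None
```

View pics/s5.png

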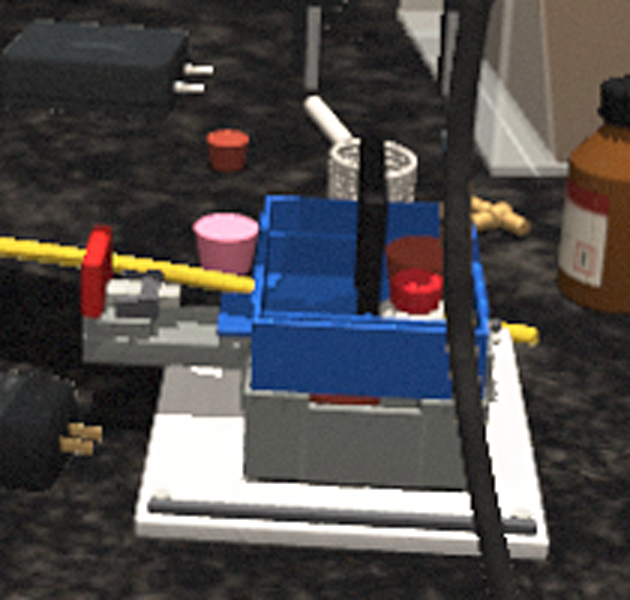

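View pics/w5.png

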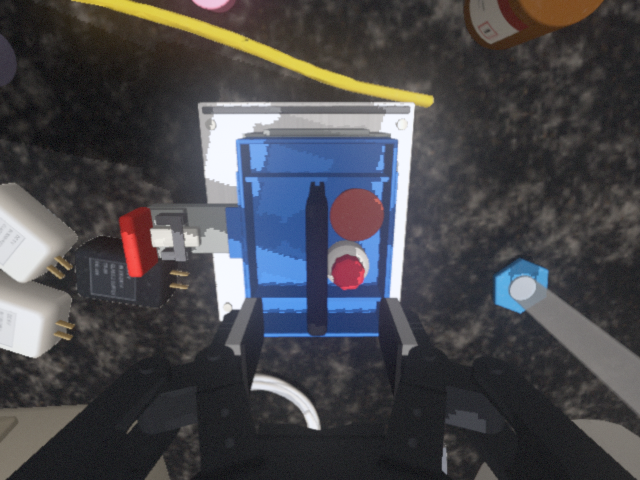

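Run:
```python
from h import *
im=cv2.imread("pics/side0.png"); cv2.imwrite("pics/s0c.png",cv2.resize(im[240:360,180:380],None,fx=4,fy=4,interpolation=cv2.INTER_CUBIC))
ex=np.array([np.cos(-.1445),np.sin(-.1445)]); ey=np.array([-ex[1],ex[0]])
o=np.array([.6163,-.2026])
for d in (-.134,): print(o+ex*d)
for P in [(-.134,.022,.091),(-.134,-.022,.091),(-.124,.022,.091),(-.134,-.022,.061)]:
    X=np.r_[o+ex*P[0]+ey*P[1],P[2]]; print(P,"side0",proj(side,X).round(),"s0c",((proj(side,X)-[180,240])*4).round(),"top",proj(top,X).round(1))
print("block top corners at z=.03",[onz(top,u,v,.03).round(3).tolist() for u,v in [(447,260),(477,266),(467,318),(434,310)]])
```

```text
[ 0.48369654 -0.18330431]
(-0.134, 0.022, 0.091) side0 [[298. 254.]] s0c [[470.  55.]] top [[414.7 251.5]]
(-0.134, -0.022, 0.091) side0 [[293. 267.]] s0c [[453. 107.]] top [[447.  255.8]]
(-0.124, 0.022, 0.091) side0 [[305. 254.]] s0c [[498.  57.]] top [[415.6 244.2]]
(-0.134, -0.022, 0.061) side0 [[293. 286.]] s0c [[454. 186.]] top [[443.3 257.8]]
block top corners at z=.03 [[0.48, -0.216, 0.03], [0.471, -0.259, 0.03], [0.396, -0.241, 0.03], [0.408, -0.195, 0.03]]
```

View pics/s0c.png

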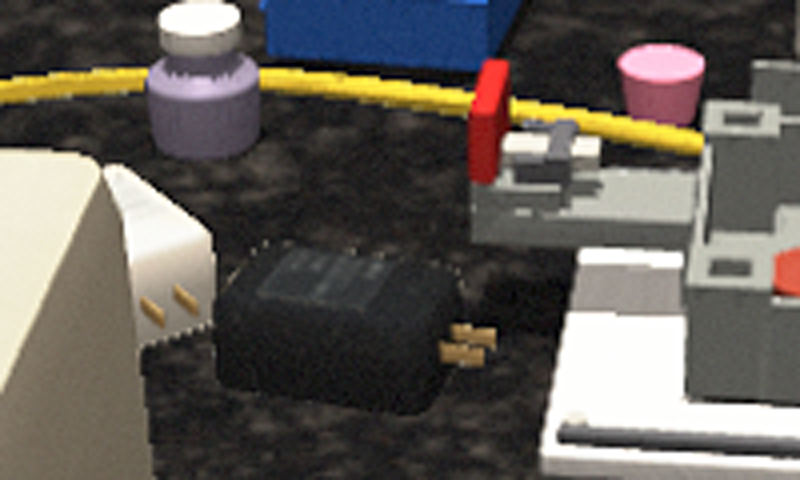

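```bash
python3 -m jog '[[[-2,0.3,0.5],[0,0,0]],[[-5,0.8,0.5],[0,0,0]],[[-8.5,1.2,0.5],[0,0,0]],[[-12,1.7,0.5],[0,0,0]],[[-15,2.2,0.5],[0,0,0]],[[-16.3,2.4,0],[0,0,0]],[[-16.3,2.4,-2],[0,0,0]],[[-16.3,2.4,-4],[0,0,0]]]' 0 40
python3 - <<'E'
from bench import r
from h import *
s=r.get_state(); print(s["opening"],s["tcp_pos"],s["force"]); plan(s,[.4540,-.1790,.240],np.radians(-8.28))
c=r.camera("wrist"); cv2.imwrite("pics/w6.png",c["pixels"])
c=r.camera("side"); cv2.imwrite("pics/s6.png",cv2.resize(c["pixels"][180:380,220:480],None,fx=3,fy=3,interpolation=cv2.INTER_CUBIC))
E
```

```text
clock: 21.55
tcp_pos: [0.4549, -0.1791, 0.3043]
ee_rot: [0.05, 0.703, -0.052, 0.708]
force: [-0.1, -0.5, -0.1]
opening: -0.0
-2.922451070031893e-06 [ 0.45488532 -0.17912307  0.30430345] [-0.10900821 -0.48911126 -0.06688899]
1 shift cm [-0.09  0.01 -6.43] turn deg [0.17 0.38 0.01]
-1 shift cm [-0.09  0.01 -6.43] turn deg [   0.6    -0.27 -179.99]
```

View pics/w6.png

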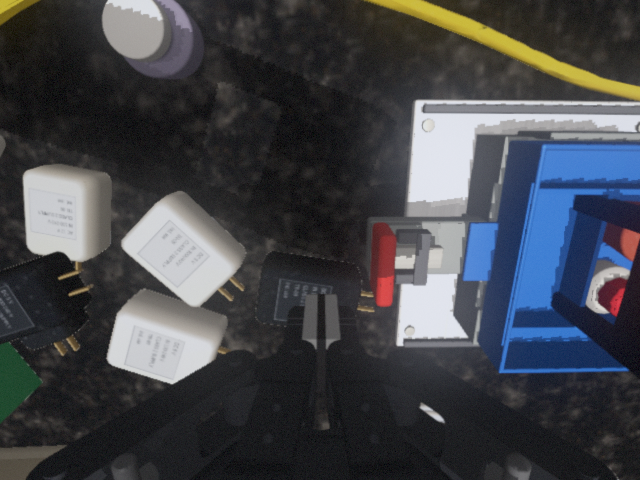

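View pics/s6.png

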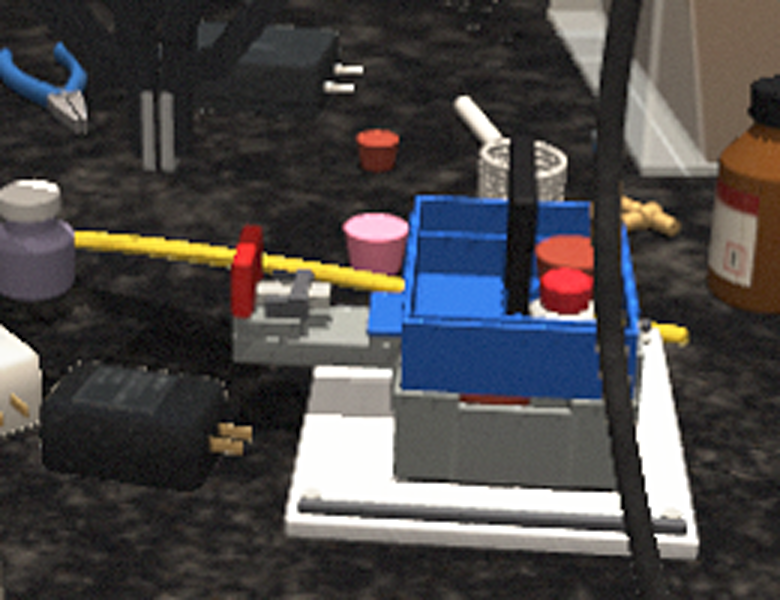

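```bash
python3 -m jog '[[[-0.1,0,-1.5],[0,0,0]],[[-0.1,0,-3],[0,0,0]],[[-0.1,0,-4.5],[0,0,0]],[[-0.1,0,-5.7],[0,0,0]],[[-0.1,0,-6.3],[0,0,0]],[[-0.1,0,-6.3],[0,0,0]],[[-0.1,0,-6.3],[0,0,0]],[[-0.1,0,-6.3],[0,0,0]]]'
python3 - <<'E'
from bench import r
from h import *
s=r.get_state(); print(s["force"])
c=r.camera("side"); cv2.imwrite("pics/s7.png",cv2.resize(c["pixels"][180:330,220:420],None,fx=4,fy=4,interpolation=cv2.INTER_CUBIC))
E
```

```text
clock: 22.65
tcp_pos: [0.4533, -0.1788, 0.2396]
ee_rot: [0.051, 0.704, -0.051, 0.706]
force: [0.9, -0.1, 0.3]
opening: -0.0002
[ 0.88358148 -0.077999    0.26622031]
```

View pics/s7.png

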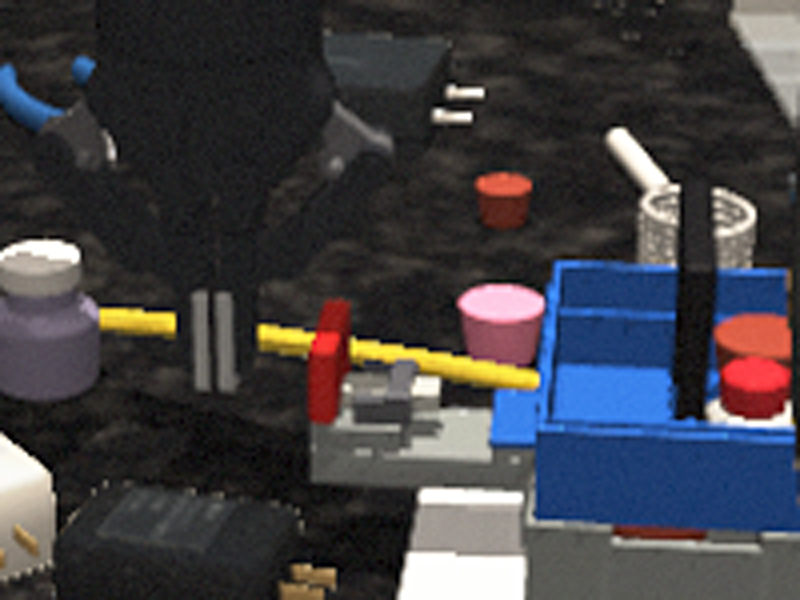

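```bash
python3 -m jog '[[[0.5,-0.07,0],[0,0,0]],[[1,-0.145,0],[0,0,0]],[[1.5,-0.215,0],[0,0,0]],[[2,-0.29,0],[0,0,0]],[[2.4,-0.35,0],[0,0,0]],[[2.8,-0.4,0],[0,0,0]],[[3.0,-0.435,0],[0,0,0]],[[3.2,-0.46,0],[0,0,0]]]'
python3 - <<'E'
from bench import r
from h import *
c=r.camera("side"); cv2.imwrite("pics/s8.png",cv2.resize(c["pixels"][180:330,220:420],None,fx=4,fy=4,interpolation=cv2.INTER_CUBIC))
E
```

```text
clock: 23.7
tcp_pos: [0.4853, -0.1834, 0.2394]
ee_rot: [0.051, 0.705, -0.051, 0.706]
force: [-2.2, -1.2, 1.9]
opening: -0.0001
```

View pics/s8.png

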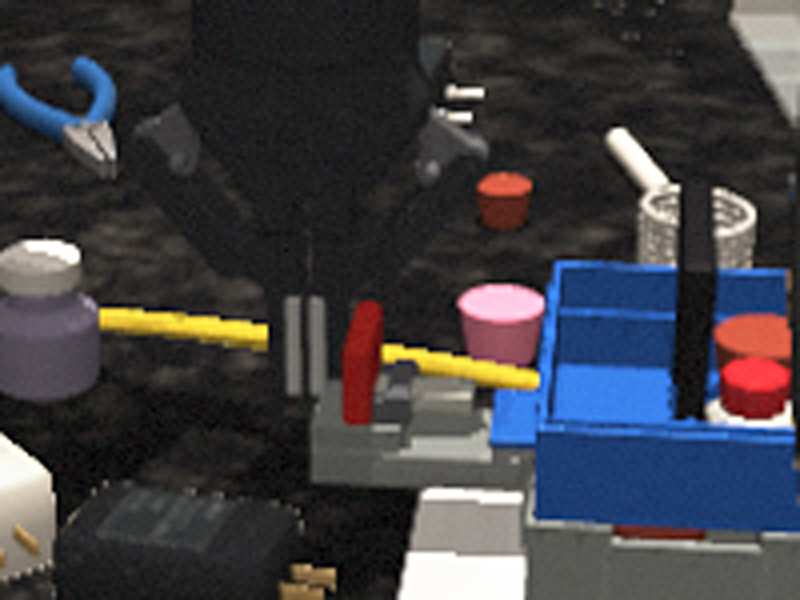

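```bash
python3 -m jog '[[[0.15,-0.02,0],[0,0,0]],[[0.3,-0.043,0],[0,0,0]],[[0.45,-0.065,0],[0,0,0]],[[0.6,-0.085,0],[0,0,0]],[[0.75,-0.11,0],[0,0,0]],[[0.9,-0.13,0],[0,0,0]],[[1.0,-0.145,0],[0,0,0]],[[1.0,-0.145,0],[0,0,0]]]'
```

```text
clock: 24.75
tcp_pos: [0.4955, -0.1849, 0.2394]
ee_rot: [0.051, 0.704, -0.051, 0.706]
force: [-0.8, -0.2, 0.7]
opening: -0.0003
```

```bash
python3 -m jog '[[[0.1,-0.014,0],[0,0,0]],[[0.2,-0.029,0],[0,0,0]],[[0.2,-0.029,0],[0,0,0]],[[0.2,-0.029,0],[0,0,0]],[[0.2,-0.029,0],[0,0,0]],[[0.2,-0.029,0],[0,0,0]],[[0.2,-0.029,0],[0,0,0]],[[0.2,-0.029,0],[0,0,0]]]'
```

```text
clock: 25.75
tcp_pos: [0.4976, -0.1851, 0.2394]
ee_rot: [0.051, 0.704, -0.051, 0.706]
force: [-1.1, -1.0, -0.1]
opening: 0.0001
```

```bash
python3 -m jog '[[[0.1,-0.014,0],[0,0,0]],[[0.2,-0.029,0],[0,0,0]],[[0.2,-0.029,0],[0,0,0]],[[0.2,-0.029,0],[0,0,0]],[[0.2,-0.029,0],[0,0,0]],[[0.2,-0.029,0],[0,0,0]],[[0.2,-0.029,0],[0,0,0]],[[0.2,-0.029,0],[0,0,0]]]'
python3 - <<'E'
from bench import r
from h import *
c=r.camera("side"); cv2.imwrite("pics/s9.png",cv2.resize(c["pixels"][180:330,220:420],None,fx=4,fy=4,interpolation=cv2.INTER_CUBIC))
E
```

```text
clock: 26.75
tcp_pos: [0.4995, -0.1854, 0.2394]
ee_rot: [0.051, 0.704, -0.051, 0.706]
force: [-4.4, -0.7, 2.5]
opening: -0.0
```

View pics/s9.png

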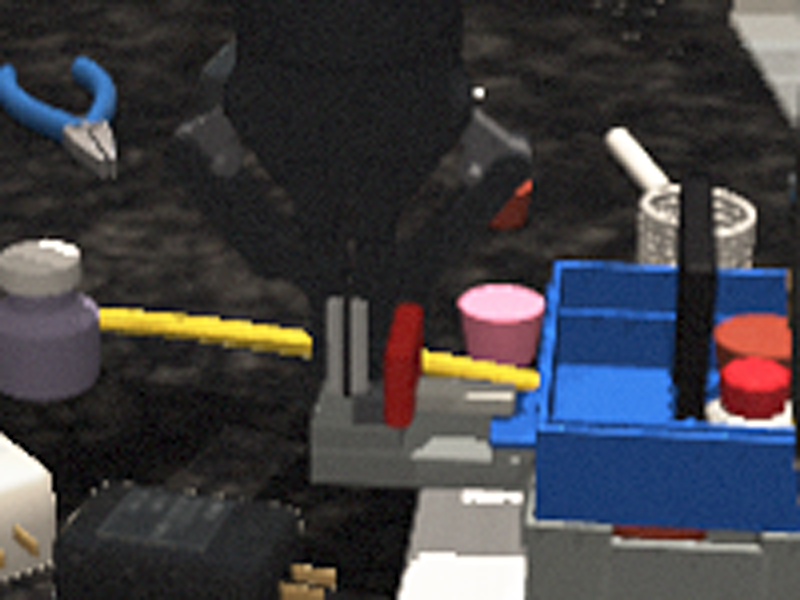

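```bash
python3 -m jog '[[[0.05,-0.007,0],[0,0,0]],[[0.1,-0.014,0],[0,0,0]],[[0.1,-0.014,0],[0,0,0]],[[0.1,-0.014,0],[0,0,0]],[[0.1,-0.014,0],[0,0,0]],[[0.1,-0.014,0],[0,0,0]],[[0.1,-0.014,0],[0,0,0]],[[0.1,-0.014,0],[0,0,0]]]'
```

```text
clock: 27.8
tcp_pos: [0.5, -0.1855, 0.2394]
ee_rot: [0.051, 0.705, -0.051, 0.705]
force: [-8.3, 1.0, 5.3]
opening: -0.0004
```

```bash
python3 -m jog '[[[0.08,-0.011,0],[0,0,0]],[[0.12,-0.017,0],[0,0,0]],[[0.12,-0.017,0],[0,0,0]],[[0.12,-0.017,0],[0,0,0]],[[0.12,-0.017,0],[0,0,0]],[[0.12,-0.017,0],[0,0,0]],[[0.12,-0.017,0],[0,0,0]],[[0.12,-0.017,0],[0,0,0]]]'
python3 - <<'E'
from bench import r
from h import *
c=r.camera("side"); cv2.imwrite("pics/s10.png",cv2.resize(c["pixels"][180:330,220:420],None,fx=4,fy=4,interpolation=cv2.INTER_CUBIC))
E
```

```text
clock: 28.8
tcp_pos: [0.5005, -0.1856, 0.2394]
ee_rot: [0.051, 0.707, -0.051, 0.704]
force: [-10.3, 1.4, 6.5]
opening: -0.0
```

View pics/s10.png

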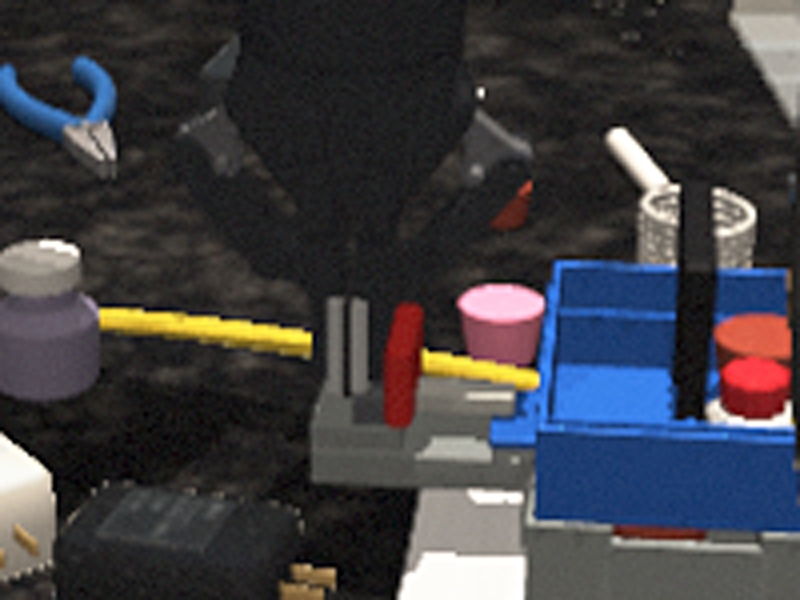

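```bash
python3 - <<'E'
from h import *
ex=np.array([np.cos(-.1445),np.sin(-.1445)]); ey=np.array([-ex[1],ex[0]])
o=np.array([.6163,-.2026])
for j in (0,.004,.022,.030):
  for P in [(-.022,.061),(-.022,.091),(.022,.091)]:
    X=np.r_[o+ex*(-.134+j)+ey*P[0],P[1]]; print(j,P,((proj(side,X)[0]-[220,180])*4).round())
E
python3 -m jog '[[[-0.3,0.04,0],[0,0,0]],[[-1,0.15,0],[0,0,0]],[[-2,0.3,0],[0,0,0]],[[-3,0.45,1],[0,0,0]],[[-4,0.6,4],[0,0,0]],[[-6,0.8,8],[0,0,0]],[[-9,1.2,12],[0,0,0]],[[-12,1.6,14],[0,0,0]]]'
python3 -m jog '[[[-2,5,2],[0,0,0]],[[-3,10,4],[0,0,0]],[[-4,15,4],[0,0,0]],[[-4,20,4],[0,0,0]],[[-4,25,4],[0,0,0]],[[-4,25,4],[0,0,0]],[[-4,25,4],[0,0,0]],[[-4,25,4],[0,0,0]]]'
python3 - <<'E'
from bench import r
from h import *
c=r.camera("side"); cv2.imwrite("pics/s11.png",cv2.resize(c["pixels"][180:330,220:420],None,fx=4,fy=4,interpolation=cv2.INTER_CUBIC))
c=r.camera("top"); cv2.imwrite("pics/t11.png",cv2.resize(c["pixels"][105:260,355:515],None,fx=5,fy=3.871,interpolation=cv2.INTER_CUBIC));cv2.imwrite("pics/t11f.png",c["pixels"])
E
```

```text
0 (-0.022, 0.061) [294. 426.]
0 (-0.022, 0.091) [293. 347.]
0 (0.022, 0.091) [310. 295.]
0.004 (-0.022, 0.061) [305. 427.]
0.004 (-0.022, 0.091) [304. 347.]
0.004 (0.022, 0.091) [321. 296.]
0.022 (-0.022, 0.061) [357. 429.]
0.022 (-0.022, 0.091) [357. 350.]
0.022 (0.022, 0.091) [372. 298.]
0.03 (-0.022, 0.061) [380. 430.]
0.03 (-0.022, 0.091) [381. 351.]
0.03 (0.022, 0.091) [394. 299.]
clock: 29.85
tcp_pos: [0.3795, -0.1695, 0.3828]
ee_rot: [0.05, 0.705, -0.052, 0.706]
force: [-0.4, 0.2, 0.1]
opening: 0.0001
clock: 30.85
tcp_pos: [0.3395, 0.0795, 0.4229]
ee_rot: [0.051, 0.705, -0.053, 0.706]
force: [0.0, -0.2, 0.4]
opening: -0.0003
```

View pics/s11.png

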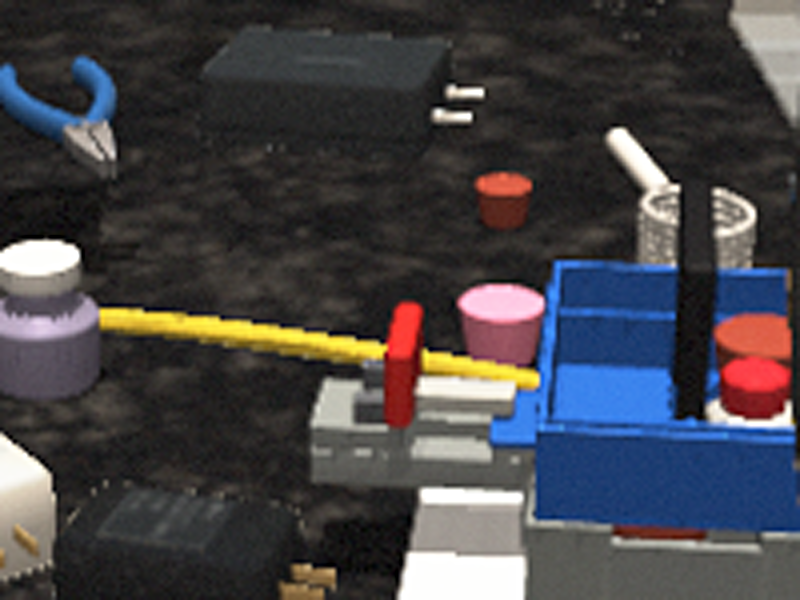

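View pics/t11.png

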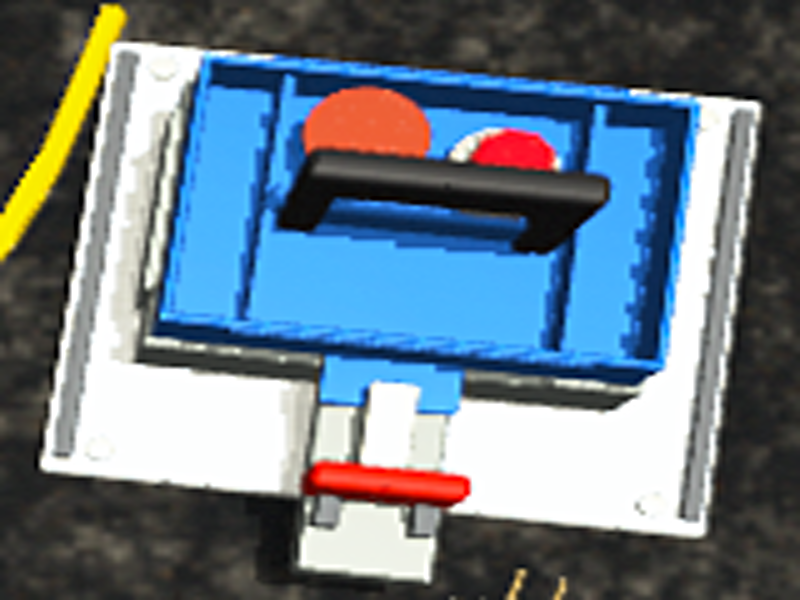

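View pics/t11f.png

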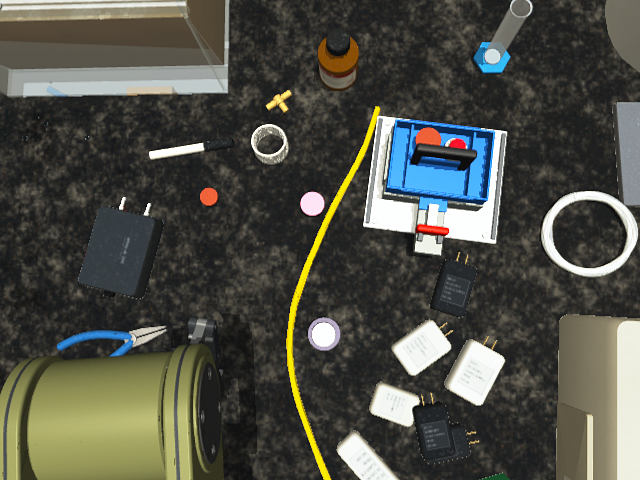

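```bash
python3 -c "
from bench import r
print(r.finish_job())"
```

```text
the job is handed in; nothing more can be done
None
```

The blue tray is stacked in the grey tray with all four lugs home, and the red bolt is pushed in over the tab. I handed the job in at about 31 s; the system gave no verdict.

**Locating the grey tray:** I lifted the tray by its handle, turned it to the station's direction and felt for both stop rims. The highest force I read while feeling was about 5 N. The touch position agreed with the camera estimate to about 2 mm. I backed off 1.2 mm from each rim before lowering.

**Seating:** The lugs went in with no resistance until the tray's origin was 47 mm above the bench, which is the seated height. After release, its rim corners in the side picture matched the seated position.

**Bolt:** I pushed it until it stopped. About 10 N more did not move it, and the side picture puts it at about 0.030 m, beyond the 0.022 m where it would have jammed on the tab. The last top picture shows the tongue lying over the tab.

**Last pictures:** The stopper and cap are still in the blue tray, and the coil and jar stand where they were. The gripper is clear of everything.

**Disagreements:**
- The camera put the grey tray 8.6 mm off in x, just over the stated 8 mm limit and within the calibration error.
- The bolt handle appeared about 2 mm further in than predicted, within the stated tolerance.

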